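Gather the standoffs in the tray's pouring corner over the parts dish

TASK

The brass standoffs have to go from the square pouring tray into the round metal parts dish, and I want to flick them over the lip one at a time to count them. Take the tray by its upright fin, carry it over level and lay its spout on the dish's rim with the tip over the dish; then, with the spout still resting on the rim, raise the fin end until all five standoffs have slid together into the spout corner, behind the lip. Finish while still holding the tray tilted like that: do not put it down or let go, spill nothing, leave the dish where it stands and do not disturb the other things.

Things in the scene. Friction and masses are not known exactly. Their poses are not given: they have to be found in the camera images.
- tray: loose grey plastic pouring tray, about 0.13 kg: open square box, 100 mm a side, walls 2.5 mm thick, rim 33.5 mm above its feet. Origin: centre of the square, under its feet; z up. The square stands cornerwise: corners on its x and y axes, 71 mm out. -x corner: low lip and spout; +x corner: grip fin. Four small feet, the foremost at x = -28 mm
- tray_grip (a point): middle of the fin's gripping zone, at x = 98, z = 40 mm in the tray's frame. The fin is a flat upright plate outside the box, 12 mm thick (in y), x = 68 to 124 mm, z = 10 to 56 mm; pinch it across y from above (the fingers may be pitched about y as one likes)
- tray_rest (a point): point of the spout's flat underside best laid on the dish's rim, x = -70, z = 5 mm in the tray's frame. The spout is an open channel 30 mm wide from the lip (x = -55) to x = -84 mm, with 12 mm high cheeks
- tray_tip (a point): tip of the spout, underside, x = -84, z = 5 mm in the tray's frame
- tray_corner (a point): bottom of the pouring corner: inner floor (z = 7.5 mm) at the inner foot of the lip, x = -52.5 mm in the tray's frame. The lip is 31 mm wide, 11 mm high over the floor. The inside is slick: brass slides straight down it from about 13 degrees, but along the two walls into the corner only from about 20 to 30 degrees of tilt
- dish: loose round, pale metal parts dish with some small screws stuck in it, 112 mm across the rim, 22 mm high, 0.3 kg; origin: centre of its underside; the rim is a thin edge at radius about 55 mm, height 22 mm. It slides if pushed with some 2 N or more
- standoff_1: one of five alike loose brass hex standoffs in the tray, 10 mm across the flats, 18 mm long, 11 g; origin: middle of its underside as it first lies, 5 mm from its axis; x along its length
- standoff_2: one of five alike loose brass hex standoffs in the tray, 10 mm across the flats, 18 mm long, 11 g; origin: middle of its underside as it first lies, 5 mm from its axis; x along its length
- standoff_3: one of five alike loose brass hex standoffs in the tray, 10 mm across the flats, 18 mm long, 11 g; origin: middle of its underside as it first lies, 5 mm from its axis; x along its length
- standoff_4: one of five alike loose brass hex standoffs in the tray, 10 mm across the flats, 18 mm long, 11 g; origin: middle of its underside as it first lies, 5 mm from its axis; x along its length
- standoff_5: one of five alike loose brass hex standoffs in the tray, 10 mm across the flats, 18 mm long, 11 g; origin: middle of its underside as it first lies, 5 mm from its axis; x along its length
- scissors: bystander: scissors with red handles, about 87 x 199 mm, lying behind the work; leave alone
- tweezers: bystander: steel tweezers, 108 mm long, lying in front of the robot between tray and dish; leave alone
- spare_board: bystander: small green circuit board 34 x 62 x 8 mm, flat on the table behind the work; leave alone
Things that resemble listed ones, but are neither listed nor needed, are in the scene too. What is shaped like the dish but blue is not meant.

How it is judged:
By the outcome, as a careful person would: the job done as asked, in the order asked, and still so for the second after the job is handed in, while the arm keeps its last pose, push and grip.
It also fails if it takes over 48 s, if anything falls off the work surface, if the arm or the gripper's body presses on something with over 40 N, if the wrist force passes 120 N, or if a joint passes its speed limit or range.

ROBOT

A 6-joint arm with a two-finger parallel gripper is mounted at the origin on a cart in front of the work surface, level with it; the furniture and walls round the work are solid. World frame = base frame: x ahead of the robot, y to its left, z up, the work surface at z = 0. Lengths are in m, angles in rad, forces in N, time in s.
With the tool pointing down it reaches from about 0.25 to 0.775 m from the base axis. Payload 4 kg.
Tool frame: the origin (TCP) lies at the very end of the fingers, on their centre line; the grasp point (between the pads) lies 19 mm behind it; z points along the fingers, y is the line along which they close (so a half turn about z gives the same grasp; the last joint's range is limited). The gripper opens to 94 mm and grips with 3 to 60 N. Pads are 16 mm wide; open, the fingers measure 119 mm over their backs; the gripper's body (75 mm by 177 mm) begins 78 mm behind the grasp point.
Start: joints at [-1.227, 0.087, 1.371, -0, 1.684, -0.103], TCP at [0.238, -0.496, 0.206] pointing down, gripper open.
Joint ranges: [-3.1, 3.1], [-0.76, 2.03], [0.27, 2.55], [-1.08, 4.22], [0.17, 2.65], [-2.57, 2.57]. Speed limits (rad/s): [2.79, 2.79, 3.14, 3.14, 3.14, 3.14].

INTERFACE

Orientations are given as [roll, pitch, yaw] about the fixed x, y, z axes, in that order (R = Rz(yaw) Ry(pitch) Rx(roll)).
In Python, from bench import robot, vision gives the robot as it stands.
- The arm moves only by the shell command python3 -m crank 'ROWS'. ROWS is JSON, a list of rows, each a list of 3 entries, a list of its own where there are three numbers: the closure, from 0 (fully open) to 1 (shut), then the shift along the tool's x, y, z in m, then the turn, a rotation vector about the tool's x, y, z in degrees. A call has 1 to 8 rows; each row shifts and turns the commanded pose from where the row before left it, along the tool's axes as they then stand; what a row does not reach is not made up. A row lasts 1/10 s, in which the tool goes at most 50 mm and 8.59 degrees, less where a joint would pass 70% of its speed; a pose out of reach is approached as far as the arm can. A call with a gripper value outside its range is refused whole. The fingers move at their own pace and stop on an object; the grip force is fixed at half the most. Time passes only in rows, so rows that do not move let the fingers close. It gives the time, the measured TCP pose, the force, the opening and the grip force at its end, in the units of the state.
- robot.get_obs(): the state, without advancing time (a new reading comes with each control period).
- vision.snapshot(name): name is "scene" or "top" or "wrist"; returns a dict with "color" (384x512x3 uint8, red, green, blue), "z_map" (384x512 float32, m along the optical axis (not along the pixel's ray), 0 where there is no reading), "fx", "fy", "cx", "cy" (pixels), "dist" ([k1, k2, p1, p2, k3] as OpenCV has them; the pictures are not rectified), "R" (3x3) and "t" (3): a world point X has camera coordinates R X + t. Camera axes: x right, y down, z forward; pixel columns grow to the right and rows downward; lengths in m; the calibration is good to about 2 mm. A picture is of the moment at which its call begins.
- robot.close_job(): hands the job in; it is judged then, once.
The state is a dict: "time": time; "joint_positions": joint angles; "qvel": joint speeds; "joint_torque": joint torques, N m; "tool_pos": TCP position; "ee_rot": TCP orientation; "wrist_force": force on the tool from outside, world axes, zero at the start; "wrist_torque": the same for the moment, N m; "width": finger opening in m; "finger_force": force on a finger pad.
Only numpy, scipy, OpenCV 4.12 (cv2) and the standard library are available. Lean on these libraries where they do the work, as an engineer would, in place of code of your own. Each camera call takes 0.05 s, during which the arm holds its last target. There are 200 camera calls.

## Working session

There is one attempt and no reset: what is moved stays moved. The work goes in short steps, Python scripts to look and compute and a shell command to move; the robot and the scene stay as the last step left them, time stands still between calls to the robot, and variables do not carry over. Pictures are saved under pics/ and viewed, at most 10 in all, crops included, and the job is handed in when it is done.

```bash
mkdir -p pics
cat > h.py <<'E'
import numpy as np, cv2
from bench import robot, vision
from scipy.spatial.transform import Rotation as Ro
def snap(n,fn=None):
    s=vision.snapshot(n)
    if fn: cv2.imwrite('pics/'+fn,s['color'][:,:,::-1])
    return s
def K(s): return np.array([[s['fx'],0,s['cx']],[0,s['fy'],s['cy']],[0,0,1]])
def ray(s,uv,z):
    uv=np.asarray(uv,float).reshape(-1,1,2)
    n=cv2.undistortPoints(uv,K(s),np.array(s['dist'])).reshape(-1,2)
    R=np.array(s['R']);t=np.array(s['t'])
    C=-R.T@t; d=np.c_[n,np.ones(len(n))]@R
    return C+d*((z-C[2])/d[:,2])[:,None]
def cloud(s):
    z=s['z_map']; v,u=np.indices(z.shape)
    n=cv2.undistortPoints(np.stack([u,v],-1).reshape(-1,1,2).astype(float),K(s),np.array(s['dist'])).reshape(z.shape+(2,))
    P=np.concatenate([n*z[...,None],z[...,None]],-1)
    P=(P-np.array(s['t']))@np.array(s['R']); P[z==0]=np.nan
    return P
E
python3 - <<'E'
from h import *
a=snap('top','t0.png');b=snap('scene','s0.png')
print(robot.get_obs()); print(-np.array(a['R']).T@a['t'],-np.array(b['R']).T@b['t'])
E
```

```text
{'time': 0.1, 'joint_positions': array([-1.22709222e+00,  8.78817841e-02,  1.37208541e+00, -3.71869618e-05,
        1.68358402e+00, -1.03123380e-01]), 'qvel': array([ 0.00042244, -0.00198807, -0.0038057 , -0.00167085, -0.00105848,
        0.00087705]), 'joint_torque': array([ 2.21375929e-03, -3.41250372e+01, -3.03301227e+01,  7.19752349e-02,
        3.04274890e-02, -8.61991839e-05]), 'tool_pos': array([ 0.23746651, -0.49555553,  0.20442982]), 'ee_rot': array([-3.13964069e+00, -1.64853705e-04,  4.46823177e-01]), 'wrist_force': array([0.91708936, 0.08438671, 0.01330087]), 'wrist_torque': array([ 0.0041953 ,  0.00959196, -0.05858032]), 'finger_force': 0.0, 'width': 0.0941657146965935}
[ 0.48432208 -0.00764135  0.92339262] [0.16799907 0.58281017 0.77839841]
```

View pics/t0.png

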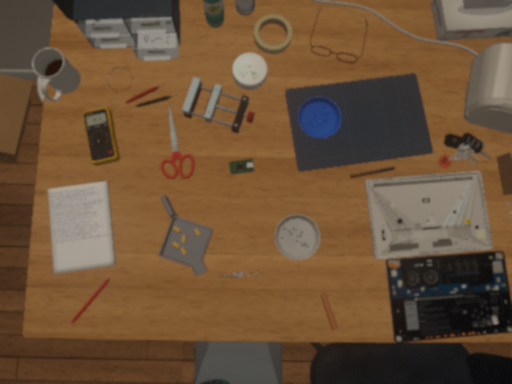

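View pics/s0.png

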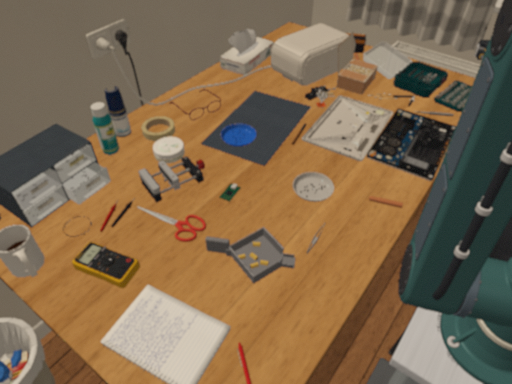

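The top picture shows the tray at (186,242), fin at (168,207), spout at (200,268), the dish at (298,237) and the tweezers at (240,275). The scene view confirms this layout.

Run:
```python
from h import *
a=snap('top');P=cloud(a);c=a['color'].astype(int)
print(ray(a,[[186,242],[168,207],[200,268],[298,237],[240,275]],0.0).round(3))
# tray: height + grey
sat=c.max(2)-c.min(2); v,u=np.indices(sat.shape)
reg=(u>150)&(u<225)&(v>185)&(v<285)
m=reg&(sat<30)&(P[...,2]>0.004)
print(m.sum(), np.nanmin(P[reg][:,2]),np.nanmax(P[reg][:,2]))
rim=reg&(P[...,2]>0.026)&(P[...,2]<0.042)
fin=reg&(P[...,2]>0.045)
for k in (rim,fin): print(k.sum(),np.nanmedian(P[k],0).round(4),cv2.minAreaRect((P[k][:,:2]*1000).astype(np.float32)))
q=(P[m][:,:2]*1000); 
reg=(u>265)&(u<330)&(v>205)&(v<270)
d=reg&(P[...,2]>0.014); print(d.sum(),np.nanmax(P[d][:,2]),cv2.minEnclosingCircle((P[d][:,:2]*1000).astype(np.float32)))
dm=reg&(sat<25)&(c.sum(2)>300)
print(dm.sum()); ct=max(cv2.findContours(dm.astype(np.uint8),0,1)[0],key=len)
w=ray(a,ct.reshape(-1,2),0.018)*1000; print(cv2.minEnclosingCircle(w[:,:2].astype(np.float32)), cv2.fitEllipse(w[:,:2].astype(np.float32)))
im=cv2.resize(a['color'][180:300,130:340],None,fx=3.8,fy=3.8,interpolation=2)
cv2.imwrite('pics/t1.png',im[:,:,::-1])
```

```text
[[ 0.497  0.131  0.   ]
 [ 0.584  0.18   0.   ]
 [ 0.434  0.095  0.   ]
 [ 0.513 -0.147  0.   ]
 [ 0.418 -0.004  0.   ]]
1700 -0.005916809178315977 0.059564105009837456
322 [0.5109 0.15   0.0354] ((517.692626953125, 136.7047119140625), (130.70301818847656, 138.6639862060547), 72.12736511230469)
129 [0.5822 0.1718 0.0554] ((581.5537109375, 172.35784912109375), (54.586883544921875, 12.17808723449707), 28.813051223754883)
413 0.027299418674674485 ((513.4425048828125, -140.98545837402344), 55.86470031738281)
1296
((512.9727783203125, -142.01902770996094), 52.25457000732422) ((509.89996337890625, -142.88218688964844), (95.23400115966797, 99.4935302734375), 3.999979257583618)
```

View pics/t1.png

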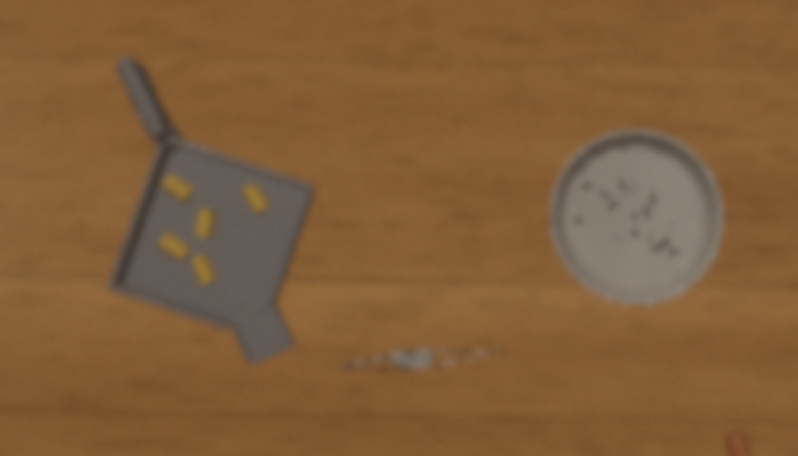

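The tray lies at about (0.497, 0.126) with yaw 29°, and the dish centre is at (0.513, -0.141). The crop confirms five standoffs in the tray. I'm moving above the fin now.

```bash
python3 -m crank '[[0,[0.02,-0.015,0],[0,0,0]],[0,[0.038,-0.0285,0],[0,0,0]],[0,[0.038,-0.0285,0],[0,0,-1]],[0,[0.038,-0.0285,0],[0,0,-1]],[0,[0.038,-0.0285,0],[0,0,-1]],[0,[0.038,-0.0285,0],[0,0,0]],[0,[0.038,-0.0285,0],[0,0,0]],[0,[0.038,-0.0285,0],[0,0,0]]]'; python3 -m crank '[[0,[0.038,-0.0285,0.005],[0,0,0]],[0,[0.038,-0.0285,0.005],[0,0,0]],[0,[0.038,-0.0285,0.005],[0,0,0]],[0,[0.038,-0.0285,0.005],[0,0,0]],[0,[0.038,-0.0285,0.005],[0,0,0]],[0,[0.038,-0.0285,0.005],[0,0,0]],[0,[0.038,-0.0285,0.005],[0,0,0]],[0,[0.0,0.0,0.0],[0,0,0]]]'
python3 - <<'E'
from h import *
o=robot.get_obs();print(o['time'],o['tool_pos'],o['ee_rot'],o['joint_positions'])
snap('wrist','w0.png')
E
```

```text
time: 0.95
tool_pos: [0.3942, -0.1727, 0.2053]
ee_rot: [3.141, -0.0, 0.499]
wrist_force: [0.7, -1.0, -0.0]
width: 0.0943
finger_force: 0.0
time: 1.75
tool_pos: [0.5322, 0.1326, 0.1681]
ee_rot: [-3.139, 0.002, 0.506]
wrist_force: [1.2, -0.5, -0.1]
width: 0.0942
finger_force: 0.0
1.75 [0.53217806 0.13258002 0.16810116] [-3.13863310e+00  2.13217914e-03  5.05607190e-01] [0.13948625 0.09616241 1.43494975 0.00200192 1.61353078 1.20476101]
```

View pics/w0.png

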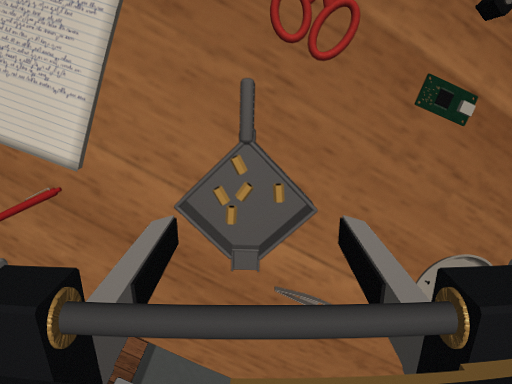

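The wrist view shows the fin running vertically from (247,79) to (248,138), the box centred near (246,207) and the spout at (245,260). The fin is nearly aligned with tool x.

Run:
```python
from h import *
a=snap('wrist');P=cloud(a);v,u=np.indices(P.shape[:2])
reg=(u>225)&(u<270)&(v>60)&(v<160)
f=reg&(P[...,2]>0.048)&(P[...,2]<0.07)
r=cv2.minAreaRect((P[f][:,:2]*1000).astype(np.float32));print(f.sum(),r,np.nanmedian(P[f],0))
A=ray(a,[[247,80],[176,207],[316,209]],[0.056,.0335,.0335]);print(A)
q=P[f][:,:2]; q0=q.mean(0); d=np.linalg.svd(q-q0)[2][0]; d*=np.sign(d[0]); yaw=np.arctan2(d[1],d[0])
o=robot.get_obs(); c=np.array(r[0])/1000
g=np.r_[c+0.002*d,0.021]; R=Ro.from_euler('xyz',o['ee_rot']).as_matrix()
print(np.degrees(yaw),np.degrees(o['ee_rot'][2]),g, R.T@(g-o['tool_pos']))
w=u*0+((P[...,2]<.01)&(u>180)&(u<400)&(v<300)); print(np.nanmedian(P[(P[...,2]<.015)&(u<400)&(v<150)][:,2]))
```

```text
892 ((579.6409912109375, 171.38882446289062), (54.6779670715332, 12.351882934570312), 27.813196182250977) [0.58068653 0.17152505 0.05487477]
[[0.60237264 0.17964353 0.056     ]
 [0.46145027 0.18516746 0.0335    ]
 [0.52714241 0.06169523 0.0335    ]]
27.247770222308805 28.72124698019596 [0.58141906 0.1723045  0.021     ] [ 0.06520745 -0.0145024   0.14825008]
-0.00010521095310955716
```

```bash
python3 -m crank '[[0,[0.02,-0.005,0.02],[0,0,0.8]],[0,[0.025,-0.005,0.03],[0,0,0]],[0,[0.019,-0.004,0.03],[0,0,0]],[0,[0,0,0.03],[0,0,0]],[0,[0,0,0.02],[0,0,0]],[0,[0,0,0.01],[0,0,0]],[0,[0,0,0.006],[0,0,0]],[0,[0,0,0],[0,0,0]]]';  python3 -m crank '[[0,[0,0,0],[0,0,0]]]'
python3 - <<'E'
from h import *
snap('wrist','w1.png')
E
```

```text
time: 2.65
tool_pos: [0.5819, 0.1694, 0.0248]
ee_rot: [3.141, -0.0, 0.484]
wrist_force: [-0.7, 0.1, -0.5]
width: 0.0939
finger_force: 0.0
time: 2.75
tool_pos: [0.5829, 0.17, 0.0261]
ee_rot: [3.141, -0.003, 0.485]
wrist_force: [-0.1, 0.2, 0.7]
width: 0.0941
finger_force: 0.0
```

View pics/w1.png

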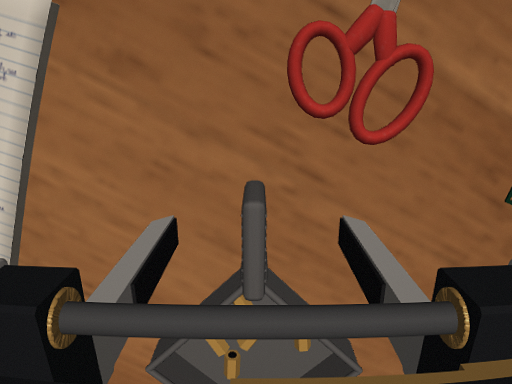

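The fin at x≈255 px is centred between the fingers at 177 and 339 px. I'm lowering slightly and closing.

```bash
python3 -m crank '[[0,[0,0,0.004],[0,0,0]],[0.5,[0,0,0],[0,0,0]],[0.7,[0,0,0],[0,0,0]],[0.8,[0,0,0],[0,0,0]],[0.85,[0,0,0],[0,0,0]],[1,[0,0,0],[0,0,0]],[1,[0,0,0],[0,0,0]],[1,[0,0,0],[0,0,0]]]';  python3 -m crank '[[1,[0,0,0],[0,0,0]],[1,[0,0,0],[0,0,0]],[1,[0,0,0],[0,0,0]]]'
```

```text
time: 3.6
tool_pos: [0.5819, 0.1703, 0.0204]
ee_rot: [3.141, 0.0, 0.485]
wrist_force: [-0.0, 0.1, 0.8]
width: 0.0418
finger_force: 0.0
time: 3.9
tool_pos: [0.5819, 0.1703, 0.0205]
ee_rot: [3.142, 0.0, 0.485]
wrist_force: [-0.1, -0.1, -0.4]
width: 0.0172
finger_force: 0.0
```

```bash
python3 -m crank '[[1,[0,0,0],[0,0,0]],[1,[0,0,0],[0,0,0]],[1,[0,0,0],[0,0,0]],[1,[0,0,0],[0,0,0]]]';python3 -m crank '[[1,[0,0,-0.003],[0,0,0]],[1,[0,0,-0.006],[0,0,0]],[1,[0,0,-0.01],[0,0,0]],[1,[0,0,-0.012],[0,0,0]],[1,[0,0,-0.012],[0,0,0]],[1,[0,0,-0.01],[0,0,0]],[1,[0,0,-0.005],[0,0,0]],[1,[0,0,0],[0,0,0]]]'
python3 - <<'E'
from h import *
a=snap('wrist');P=cloud(a);v,u=np.indices(P.shape[:2])
b=snap('scene','s1.png')
P=cloud(b);v,u=np.indices(P.shape[:2])
im=cv2.resize(b['color'][180:320,170:350],None,fx=4,fy=4,interpolation=2)
cv2.imwrite('pics/s1c.png',im[:,:,::-1])
print(robot.get_obs()['joint_positions'].round(2))
E
```

```text
time: 4.3
tool_pos: [0.5819, 0.1704, 0.0205]
ee_rot: [3.142, 0.0, 0.485]
wrist_force: [-0.4, 0.6, -0.7]
width: 0.0117
finger_force: 30.0
time: 5.1
tool_pos: [0.5827, 0.1705, 0.08]
ee_rot: [3.141, -0.002, 0.485]
wrist_force: [-0.2, 0.9, -2.3]
width: 0.0118
finger_force: 30.0
[ 0.19  0.27  1.42 -0.    1.46  1.28]
```

View pics/s1c.png

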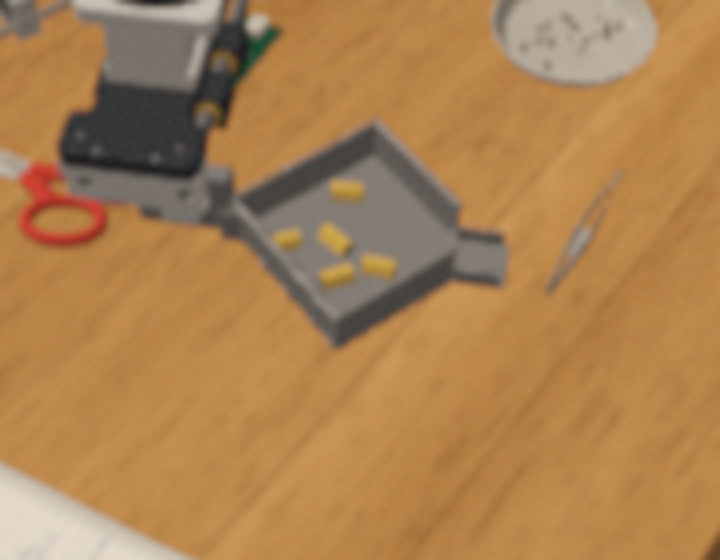

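Grip holds and the tray looks level with five standoffs inside. I'm turning it to yaw 80° and carrying it to the dish.

```bash
python3 -m crank '[[1,[0,0,0],[0,0,-2]],[1,[0,0,0],[0,0,-4]],[1,[0,0,0],[0,0,-6]],[1,[0,0,0],[0,0,-7]],[1,[0,0,0],[0,0,-7]],[1,[0,0,0],[0,0,-7]],[1,[0,0,0],[0,0,-7]],[1,[0,0,0],[0,0,-6]]]';python3 -m crank '[[1,[0,0,0],[0,0,-4]],[1,[0,0,0],[0,0,-2]],[1,[-0.005,0,0],[0,0,0]],[1,[-0.010,-0.001,0],[0,0,0]],[1,[-0.015,-0.003,0],[0,0,0]],[1,[-0.018,-0.003,0],[0,0,0]],[1,[-0.018,-0.003,0],[0,0,0]],[1,[-0.015,-0.003,0],[0,0,0]]]';python3 -m crank '[[1,[-0.010,-0.001,0],[0,0,0]],[1,[-0.004,0,0],[0,0,0]],[1,[0,0,0],[0,0,0]],[1,[0,0,0],[0,0,0]]]'
python3 - <<'E'
from h import *
a=snap('top');b=snap('scene')
o=robot.get_obs();R=Ro.from_euler('xyz',o['ee_rot']).as_matrix();T=o['tool_pos'];print(o['joint_positions'].round(2))
# expected tray frame from tool: x=tool x, y=-tool y, z=-tool z
Rt=R*np.array([1,-1,-1])
org=T-Rt@np.array([.0985,0,.0205]); print('org',org,'rest',org+Rt@[-.07,0,.005],'tip',org+Rt@[-.084,0,.005])
for s,n in((a,'top'),(b,'scene')):
    P=cloud(s); L=(P-org)@Rt   # tray coords
    k=(abs(L[...,0])+abs(L[...,1])<.045)&(abs(L[...,2]-.0075)<.006)
    q=L[k]; c=np.linalg.lstsq(np.c_[q[:,:2],np.ones(len(q))],q[:,2],rcond=None)[0]
    print(n,k.sum(),'floor slope deg',np.degrees(c[:2]),'z0',c[2])
    sp=(L[...,0]<-.06)&(L[...,0]>-.1)&(abs(L[...,1])<.02)&(L[...,2]>-.01)&(L[...,2]<.03)
    print(' spout',sp.sum(),L[sp].min(0),L[sp].max(0))
    sat=s['color'].astype(int); sat=sat.max(2)-sat.min(2)
    d=(np.hypot(P[...,0]-.513,P[...,1]+.141)<.07)&(P[...,2]>.017)&(P[...,2]<.03)
    x,y=P[d][:,0],P[d][:,1]; f=np.linalg.lstsq(np.c_[x,y,np.ones(len(x))],x*x+y*y,rcond=None)[0]
    print(' dish',d.sum(),f[:2]/2,np.sqrt(f[2]+(f[:2]**2).sum()/4),np.percentile(P[d][:,2],[50,95]))
    cv2.imwrite(f'pics/{n}2.png',cv2.resize(s['color'][150:310,160:350],None,fx=4,fy=3.7)[:,:,::-1])
E
```

```text
time: 6.0
tool_pos: [0.5812, 0.1702, 0.0772]
ee_rot: [-3.139, 0.001, 1.293]
wrist_force: [-0.8, -0.1, -1.4]
width: 0.0115
finger_force: 30.0
time: 6.8
tool_pos: [0.5539, 0.0908, 0.0785]
ee_rot: [-3.142, 0.0, 1.391]
wrist_force: [-0.0, 0.7, -1.4]
width: 0.0117
finger_force: 30.0
time: 7.2
tool_pos: [0.5515, 0.0796, 0.0786]
ee_rot: [3.141, -0.0, 1.393]
wrist_force: [0.5, 1.0, -1.6]
width: 0.0116
finger_force: 30.0
[0.04 0.16 1.54 0.   1.44 0.22]
org [ 0.53410687 -0.01710215  0.05791913] rest [ 0.52176323 -0.08600623  0.06290534] tip [ 0.51929461 -0.09978686  0.06290258]
top 627 floor slope deg [-0.0729689   0.56163179] z0 0.008208253320135719
 spout 123 [-0.0804752  -0.01521806  0.00511212] [-0.06013265  0.01613626  0.01961445]
 dish 288 [ 0.51365179 -0.14088327] 0.05292772926607181 [0.02124059 0.02460743]
scene 95 floor slope deg [0.77439118 1.35047727] z0 0.007654438513119639
 spout 73 [-0.0811787  -0.01740115  0.00535016] [-0.06016486  0.01465563  0.01922975]
 dish 165 [ 0.51570623 -0.14108524] 0.053167266562033105 [0.02149376 0.02445278]
```

View pics/scene2.png

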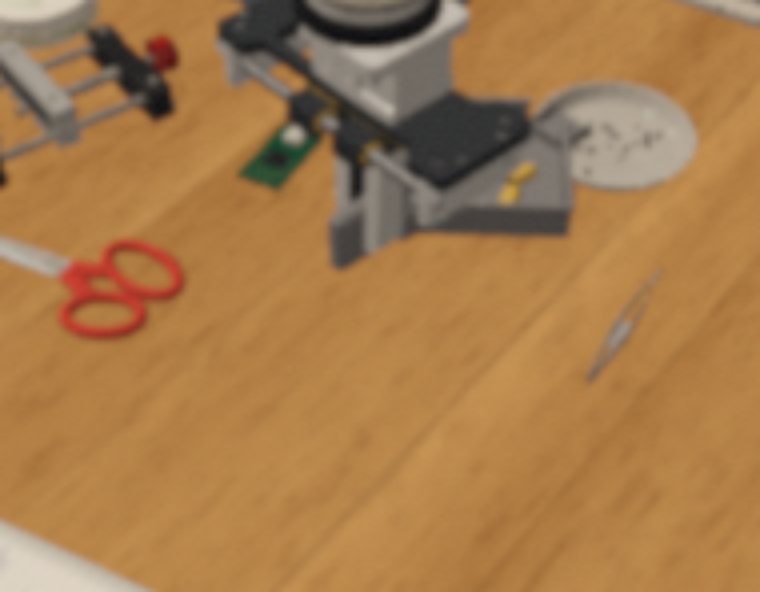

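The view shows the level tray with its spout at (555,130) over the dish's near rim, and the depth fits confirm rest point over rim. I'm lowering.

```bash
cat > st.py <<'E'
from h import *
o=robot.get_obs();R=Ro.from_euler('xyz',o['ee_rot']).as_matrix();Rt=R*np.array([1,-1,-1])
org=o['tool_pos']-Rt@np.array([.0985,0,.0205])
print('t',o['time'],'rest',(org+Rt@[-.07,0,.005]).round(4),'Ftool',(R.T@o['wrist_force']).round(2),'Mtool',(R.T@o['wrist_torque']).round(3))
E
python3 st.py; python3 -m crank '[[1,[0,0,0.004],[0,0,0]],[1,[0,0,0.007],[0,0,0]],[1,[0,0,0.009],[0,0,0]],[1,[0,0,0.008],[0,0,0]],[1,[0,0,0.005],[0,0,0]],[1,[0,0,0.002],[0,0,0]],[1,[0,0,0],[0,0,0]],[1,[0,0,0],[0,0,0]]]' >/dev/null; python3 st.py
for i in 1 2; do python3 -m crank '[[1,[0,0,0.002],[0,0,0]],[1,[0,0,0],[0,0,0]]]'>/dev/null; python3 st.py; done
```

```text
t 7.3 rest [ 0.5218 -0.086   0.0629] Ftool [-0.5   0.4   1.88] Mtool [-0.065  0.118 -0.002]
t 8.1 rest [ 0.5217 -0.0866  0.0282] Ftool [-0.24  0.64  2.6 ] Mtool [-0.099  0.121  0.016]
t 8.3 rest [ 0.5215 -0.0866  0.0261] Ftool [-0.17  0.1   2.35] Mtool [-0.08   0.113  0.07 ]
t 8.5 rest [ 0.5213 -0.0866  0.0238] Ftool [0.36 0.93 1.29] Mtool [-0.031  0.072 -0.036]
```

```bash
python3 -m crank '[[1,[0,0,0.001],[0,0,0]],[1,[0,0,0],[0,0,0]]]'>/dev/null; python3 st.py;  python3 -m crank '[[1,[0,0,0.0007],[0,0,0]],[1,[0,0,0],[0,0,0]]]'>/dev/null; python3 st.py
```

```text
t 8.7 rest [ 0.5214 -0.0866  0.0228] Ftool [-0.6   0.27  1.52] Mtool [-0.097  0.156 -0.048]
t 8.9 rest [ 0.5216 -0.0866  0.0224] Ftool [ 0.3  -0.31  1.55] Mtool [-0.099  0.031  0.03 ]
```

```bash
python3 -m crank '[[1,[0,0,0],[0,0,0]]]'>/dev/null; python3 st.py; python3 -m crank '[[1,[0,0,0.0007],[0,0,0]],[1,[0,0,0],[0,0,0]]]'>/dev/null; python3 st.py;  python3 -m crank '[[1,[0,0,0.0007],[0,0,0]],[1,[0,0,0],[0,0,0]]]'>/dev/null; python3 st.py
```

```text
t 9.0 rest [ 0.5216 -0.0866  0.0224] Ftool [ 0.36  0.31 -0.04] Mtool [-0.076  0.006  0.039]
t 9.2 rest [ 0.5217 -0.0866  0.022 ] Ftool [ 0.24 -0.91 -0.69] Mtool [ 0.006 -0.161 -0.012]
t 9.4 rest [ 0.5217 -0.0865  0.0213] Ftool [ 1.03 -0.1  -1.48] Mtool [ 0.074 -0.289  0.103]
```

In contact, about 2 N on the rim. I'm tilting about the rest point.

```bash
python3 -m crank '[[1,[-0.0006,0,-0.0059],[0,2,0]],[1,[-0.0006,0,-0.0059],[0,2,0]],[1,[0,0,0],[0,0,0]]]'>/dev/null; python3 st.py; python3 -m crank '[[1,[-0.0006,0,-0.0059],[0,2,0]],[1,[-0.0006,0,-0.0059],[0,2,0]],[1,[-0.0006,0,-0.0059],[0,2,0]],[1,[0,0,0],[0,0,0]]]'>/dev/null; python3 st.py
```

```text
t 9.7 rest [ 0.5218 -0.0873  0.0215] Ftool [-0.3   0.29  1.12] Mtool [-0.128  0.022 -0.001]
t 10.1 rest [ 0.5216 -0.0873  0.0213] Ftool [-0.4   1.07  0.32] Mtool [-0.17  -0.21  -0.088]
```

```bash
python3 -m crank '[[1,[-0.0006,0,-0.0059],[0,2,0]],[1,[-0.0003,0,-0.0029],[0,1,0]],[1,[-0.0003,0,-0.0029],[0,1,0]],[1,[-0.0003,0,-0.0029],[0,1,0]],[1,[-0.0003,0,-0.0029],[0,1,0]],[1,[0,0,0],[0,0,0]],[1,[0,0,0],[0,0,0]]]'; python3 st.py
python3 - <<'E'
from h import *
a=snap('top','t3.png');b=snap('wrist','w3.png')
i=np.hstack([cv2.resize(a['color'][200:290,180:310],(500,346)),cv2.resize(b['color'],(290,218))[:,:] if 0 else cv2.copyMakeBorder(cv2.resize(b['color'],(300,225)),0,121,0,0,0)])
cv2.imwrite('pics/c3.png',i[:,:,::-1])
E
```

```text
time: 10.8
tool_pos: [0.5495, 0.0687, 0.0823]
ee_rot: [3.141, -0.279, 1.392]
wrist_force: [0.1, -1.0, 1.7]
width: 0.0121
finger_force: 30.0
t 10.8 rest [ 0.5216 -0.0865  0.021 ] Ftool [-0.42  0.31 -1.91] Mtool [-0.124 -0.724 -0.115]
```

View pics/c3.png

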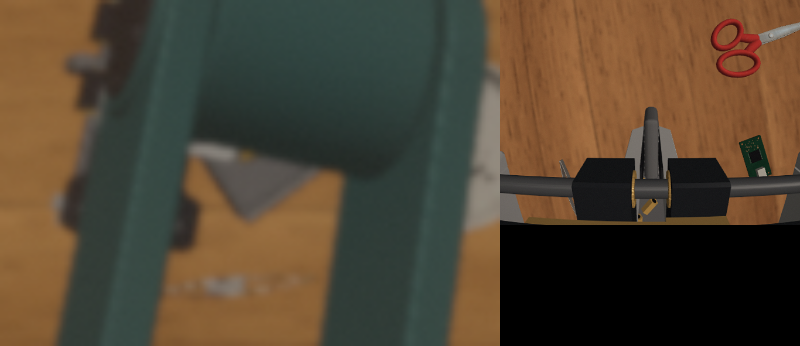

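The top view is blocked by the arm and the wrist view only shows the fin at (650,115), so I'll use the scene camera. The press has grown to about 5 N, so I'm easing off slightly first.

```bash
python3 -m crank '[[1,[0,0,-0.0008],[0,0,0]],[1,[0,0,0],[0,0,0]]]'>/dev/null; python3 st.py
cat > look.py <<'E'
from h import *
import sys
b=snap('scene');P=cloud(b)
o=robot.get_obs();R=Ro.from_euler('xyz',o['ee_rot']).as_matrix();Rt=R*np.array([1,-1,-1])
org=o['tool_pos']-Rt@np.array([.0985,0,.0205]);L=(P-org)@Rt
k=(abs(L[...,0])+abs(L[...,1])<.055)&(abs(L[...,2]-.0075)<.012)
c=b['color'].astype(int); y=(c[...,0]-c[...,2]>70)
q=L[k&~y]
if len(q)>10:
  f=np.linalg.lstsq(np.c_[q[:,:2],np.ones(len(q))],q[:,2],rcond=None)[0];print('floor n',len(q),np.degrees(f[:2]),f[2])
br=(abs(L[...,0])+abs(L[...,1])<.075)&y&(L[...,2]>0.003)&(L[...,2]<.03)
n,lab,stt,cen=cv2.connectedComponentsWithStats(br.astype(np.uint8))
for i in range(1,n):
  if stt[i,4]>3: print('brass',stt[i,4],cen[i].round(),np.nanmedian(L[lab==i],0).round(3))
d=(np.hypot(P[...,0]-.514,P[...,1]+.141)<.07)&(P[...,2]>.017)&(P[...,2]<.03)&(P[...,1]<-.12)
x,yy=P[d][:,0],P[d][:,1]; f=np.linalg.lstsq(np.c_[x,yy,np.ones(len(x))],x*x+yy*yy,rcond=None)[0];print('dish',f[:2]/2)
cv2.imwrite('pics/'+sys.argv[1],cv2.resize(b['color'][150:230,225:345],None,fx=6.5,fy=6.5,interpolation=2)[:,:,::-1])
E
python3 look.py s3.png
```

```text
t 11.1 rest [ 0.5213 -0.0864  0.0214] Ftool [-1.38  1.3  -0.81] Mtool [-0.175 -0.687 -0.092]
floor n 220 [-0.16326571  1.06186607] 0.010407323310800366
brass 16 [273. 193.] [ 0.006 -0.033  0.018]
brass 30 [292. 202.] [-0.013  0.018  0.018]
brass 25 [282. 201.] [0.008 0.001 0.017]
dish [ 0.51526341 -0.14156347]
```

View pics/s3.png

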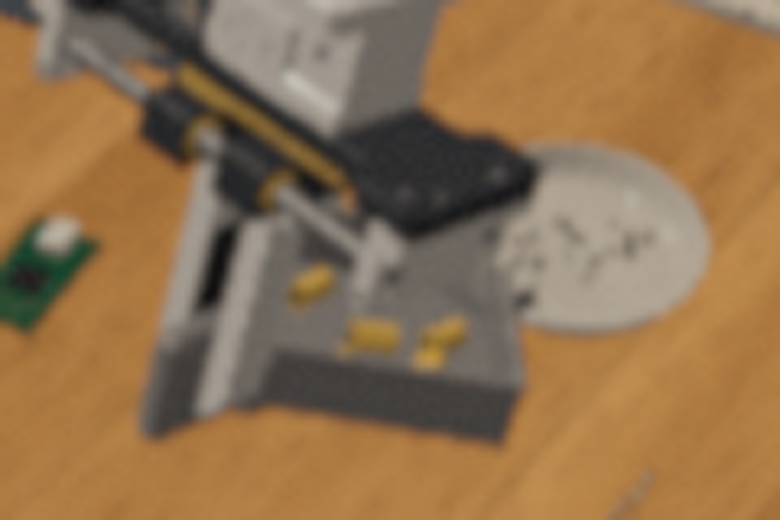

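Four standoffs are visible, at (312,285), (375,333), (445,330) and (430,357), and the tray has not slipped in the grip. I'm tilting further.

```bash
python3 -m crank '[[1,[-0.0005,0,-0.0005],[0,0,0]],[1,[-0.0003,0,-0.0029],[0,1,0]],[1,[-0.0003,0,-0.0029],[0,1,0]],[1,[-0.0003,0,-0.0029],[0,1,0]],[1,[-0.0003,0,-0.0029],[0,1,0]],[1,[0,0,0],[0,0,0]]]'>/dev/null; python3 st.py;  python3 -m crank '[[1,[-0.0003,0,-0.0029],[0,1,0]],[1,[-0.0003,0,-0.0029],[0,1,0]],[1,[-0.0003,0,-0.0029],[0,1,0]],[1,[-0.0003,0,-0.0029],[0,1,0]],[1,[0,0,0],[0,0,0]]]'; python3 st.py; python3 look.py s4.png
```

```text
t 11.75 rest [ 0.5212 -0.0878  0.022 ] Ftool [ 0.11 -0.22  0.23] Mtool [-0.115 -0.361 -0.083]
time: 12.25
tool_pos: [0.5478, 0.0575, 0.1047]
ee_rot: [3.141, -0.419, 1.392]
wrist_force: [0.8, -0.0, 2.4]
width: 0.0118
finger_force: 30.0
t 12.25 rest [ 0.5215 -0.0877  0.022 ] Ftool [ 1.08  0.82 -2.1 ] Mtool [-0.116 -0.617 -0.117]
floor n 137 [-2.91572693  1.22621163] 0.00985241573998953
brass 17 [283. 188.] [-0.023 -0.028  0.018]
brass 79 [295. 195.] [-0.034  0.009  0.018]
dish [ 0.51484239 -0.14165865]
```

```bash
python3 -m crank '[[1,[0,0,-0.0006],[0,0,0]],[1,[-0.0003,0,-0.0029],[0,1,0]],[1,[-0.0003,0,-0.0029],[0,1,0]],[1,[-0.0003,0,-0.0029],[0,1,0]],[1,[-0.0003,0,-0.0029],[0,1,0]],[1,[0,0,0],[0,0,0]]]'>/dev/null; python3 st.py;  python3 -m crank '[[1,[0,0,-0.0004],[0,0,0]],[1,[-0.0003,0,-0.0029],[0,1,0]],[1,[-0.0003,0,-0.0029],[0,1,0]],[1,[-0.0003,0,-0.0029],[0,1,0]],[1,[-0.0003,0,-0.0029],[0,1,0]],[1,[0,0,0],[0,0,0]],[1,[0,0,0],[0,0,0]]]'; python3 st.py; python3 look.py s5.png
```

```text
t 12.9 rest [ 0.5214 -0.0878  0.0222] Ftool [ 1.49  0.98 -2.44] Mtool [-0.083 -0.433 -0.089]
time: 13.6
tool_pos: [0.5452, 0.0446, 0.1246]
ee_rot: [3.142, -0.558, 1.392]
wrist_force: [1.1, -1.3, 2.2]
width: 0.0119
finger_force: 30.0
t 13.6 rest [ 0.5212 -0.088   0.0222] Ftool [ 0.28  1.28 -2.43] Mtool [-0.091 -0.643 -0.149]
floor n 24 [ 9.67764234 11.66076154] 0.0199805719069613
brass 68 [293. 190.] [-0.035 -0.01   0.019]
dish [ 0.51532837 -0.14075657]
```

View pics/s5.png

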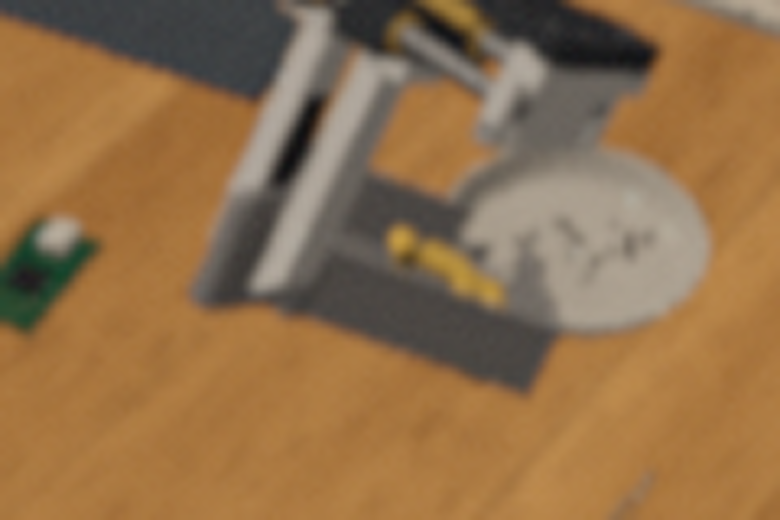

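The standoffs are seen in a row from (405,240) to (500,290), partly hidden by the near wall. I'm projecting the tray outline to see where they lie.

```bash
cat > ov.py <<'E'
from h import *
import sys
b=snap('scene');P=cloud(b)
o=robot.get_obs();R=Ro.from_euler('xyz',o['ee_rot']).as_matrix();Rt=R*np.array([1,-1,-1])
org=o['tool_pos']-Rt@np.array([.0985,0,.0205]);L=(P-org)@Rt
c=b['color'].astype(int); y=(c[...,0]-c[...,2]>60)
br=(abs(L[...,0])+abs(L[...,1])<.078)&y&(L[...,2]>0.006)&(L[...,2]<.035)
v,u=np.where(br); 
for uu in range(u.min(),u.max()+1,2):
  k=u==uu; print(uu,v[k].min(),v[k].max(),(np.nanmedian(L[v[k],u[k]],0)*1000).round())
pr=lambda X: cv2.projectPoints((org+np.array(X)@Rt.T).reshape(-1,1,3),cv2.Rodrigues(np.array(b['R']))[0],np.array(b['t']),K(b),np.array(b['dist']))[0].reshape(-1,2)
S=7; im=cv2.resize(b['color'][160:230,240:350],None,fx=S,fy=S,interpolation=2)
f=lambda X,col:cv2.polylines(im,[((pr(X)-[240,160]+.5)*S).astype(int)],True,col,1)
a=.071
f([[a,0,.0335],[0,a,.0335],[-.055,.0155,.0335],[-.055,.0155,.018],[-.055,-.0155,.018],[-.055,-.0155,.0335],[0,-a,.0335]],(255,0,0))
w=.0672
f([[w,0,.0075],[0,w,.0075],[-.0525,.0147,.0075],[-.0525,-.0147,.0075],[0,-w,.0075]],(0,255,255))
cv2.imwrite('pics/'+sys.argv[1],im[:,:,::-1])
E
python3 ov.py o5.png
```

```text
285 185 188 [-26. -29.  17.]
287 185 189 [-25. -20.  21.]
289 187 190 [-32. -18.  17.]
291 187 191 [-36. -15.  18.]
293 188 192 [-40. -11.  17.]
295 189 193 [-39.  -4.  18.]
297 191 194 [-28.   9.  22.]
299 192 195 [-39.   9.  19.]
301 193 195 [-43.  13.  20.]
```

View pics/o5.png

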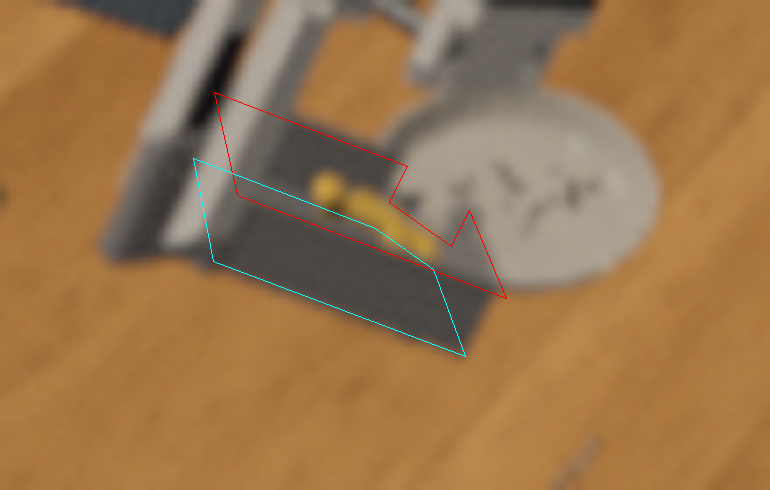

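Four sit behind the lip around (390,220), and one at (325,188) is further up the far wall. I'm tilting to about 38°.

```bash
python3 -m crank '[[1,[0,0,-0.0005],[0,0,0]],[1,[-0.0003,0,-0.0029],[0,1,0]],[1,[-0.0003,0,-0.0029],[0,1,0]],[1,[-0.0003,0,-0.0030],[0,1,0]],[1,[-0.0003,0,-0.0029],[0,1,0]],[1,[-0.0003,0,-0.0029],[0,1,0]],[1,[-0.0003,0,-0.0030],[0,1,0]],[1,[0,0,0],[0,0,0]]]'; python3 -m crank '[[1,[0,0,0],[0,0,0]],[1,[0,0,0],[0,0,0]],[1,[0,0,0],[0,0,0]]]' >/dev/null; python3 st.py; python3 ov.py o6.png
```

```text
time: 14.5
tool_pos: [0.5432, 0.0327, 0.1385]
ee_rot: [3.142, -0.663, 1.391]
wrist_force: [0.2, -0.9, 2.6]
width: 0.0122
finger_force: 30.0
t 14.8 rest [ 0.5211 -0.0881  0.0224] Ftool [ 0.24  1.62 -2.21] Mtool [-0.085 -0.946 -0.169]
286 184 184 [-27. -31.  18.]
288 183 185 [-26. -25.  21.]
290 185 186 [-26. -18.  21.]
292 186 187 [-36. -17.  20.]
294 186 187 [-41. -14.  22.]
296 188 188 [-41.  -7.  21.]Traceback (most recent call last):
  File "ov.py", line 10, in <module>
    k=u==uu; print(uu,v[k].min(),v[k].max(),(np.nanmedian(L[v[k],u[k]],0)*1000).round())
                      ~~~~~~~~^^
    return umr_minimum(a, axis, None, out, keepdims, initial, where)
ValueError: zero-size array to reduction operation minimum which has no identity
```

I've viewed 11 pictures, one over the limit of 10, so from here I'll go by numbers only. First I'm checking whether the tray has slipped in the grip, and where the brass is in each camera.

```bash
cat > num.py <<'E'
from h import *
o=robot.get_obs();R=Ro.from_euler('xyz',o['ee_rot']).as_matrix();Rt=R*np.array([1,-1,-1])
org=o['tool_pos']-Rt@np.array([.0985,0,.0205])
print('tilt',np.degrees(-o['ee_rot'][1]).round(1))
for n in ('scene','top','wrist'):
    b=snap(n);P=cloud(b);L=(P-org)@Rt*1000;c=b['color'].astype(int)
    y=(c[...,0]-c[...,2]>55)&(c[...,0]>1.25*c[...,2]+20)
    br=y&(abs(L[...,0])+abs(L[...,1])<78)&(L[...,2]>8)&(L[...,2]<36)
    k,lab,st,ce=cv2.connectedComponentsWithStats(br.astype(np.uint8))
    for i in range(1,k):
        if st[i,4]>2: q=L[lab==i]; print(n,st[i],'x',np.percentile(q[:,0],[5,50,95]).round(),'y',np.percentile(q[:,1],[5,50,95]).round(),'z',np.percentile(q[:,2],[5,50,95]).round())
    if n=='scene':
        w=(abs(L[...,0]+L[...,1]-71)<8)&(L[...,0]>8)&(L[...,0]<60)&(L[...,2]>6)&(L[...,2]<31)
        q=L[w]; q0=q.mean(0); nn=np.linalg.svd(q-q0)[2][2]; print('wall',w.sum(),q0.round(1),(nn*np.sign(nn[0])).round(3), (q0[0]+q0[1]).round(1))
        d=(np.hypot(P[...,0]-.514,P[...,1]+.141)<.07)&(P[...,2]>.017)&(P[...,2]<.03)&(P[...,1]<-.13)
        X,Y=P[d][:,0],P[d][:,1]; f=np.linalg.lstsq(np.c_[X,Y,np.ones(len(X))],X*X+Y*Y,rcond=None)[0];print('dish',f[:2]/2)
        # rim line of near (+x+y) wall and spilled brass check
        sp=y&(c[...,0]-c[...,2]>75)&(P[...,2]<.02)&(np.hypot(P[...,0]-.514,P[...,1]+.141)<.06);print('yellow in dish',sp.sum())
E
python3 num.py
```

```text
tilt 37.9
scene [286 183  12   7  25] x [-41. -35.  30.] y [-32. -19.  15.] z [18. 21. 33.]
wall 287 [34.3 35.7 19. ] [ 0.709  0.703 -0.054] 70.0
dish [ 0.51570375 -0.14146483]
yellow in dish 156
wrist [235 376   5   3   8] x [-22. -20. -18.] y [15. 16. 17.] z [12. 13. 16.]
```

The tray has slipped no more than a few degrees and the dish hasn't moved. To settle the stragglers, I'll roll the tray slightly to each side with the spout still on the rim.

```bash
python3 - <<'E'
from h import *
import os
for f in ('s0.png','s1.png'):
    c=cv2.imread('pics/'+f)[:,:,::-1].astype(int); m=(c[...,0]-c[...,2]>75); m2=np.zeros_like(m,np.uint8); cv2.ellipse(m2,(314,187),(14,10),0,0,360,1,-1); print(f,(m&(m2>0)).sum())
b=snap('scene');c=b['color'].astype(int);m=(c[...,0]-c[...,2]>75)
print('now',(m&(m2>0)).sum())
E
python3 -m crank '[[1,[0,-0.0005,-0.0005],[-2,0,0]],[1,[0,-0.0005,-0.0005],[-2,0,0]],[1,[0,-0.0005,-0.0005],[-2,0,0]],[1,[0,-0.0005,-0.0005],[-2,0,0]],[1,[0,0,0],[0,0,0]],[1,[0,0,0],[0,0,0]]]'; python3 st.py; python3 num.py
```

```text
s0.png 0
s1.png 0
now 0
time: 15.65
tool_pos: [0.5405, 0.0333, 0.1403]
ee_rot: [3.003, -0.664, 1.393]
wrist_force: [-0.6, 0.2, 0.9]
width: 0.0116
finger_force: 30.0
t 15.65 rest [ 0.5208 -0.0884  0.0244] Ftool [ 0.6  -0.54 -0.77] Mtool [ 0.074 -0.552  0.066]
tilt 38.0
scene [287 182  17  14  75] x [-45. -36. -22.] y [-31. -13.  13.] z [12. 19. 21.]
wall 283 [34.5 35.9 19. ] [ 0.709  0.704 -0.041] 70.4
dish [ 0.51545854 -0.14067376]
yellow in dish 148
wrist [235 376   4   3   7] x [-20. -19. -18.] y [15. 16. 17.] z [13. 15. 16.]
```

```bash
python3 -m crank '[[1,[0,0.0010,0.001],[4,0,0]],[1,[0,0.001,0.001],[4,0,0]],[1,[0,0.001,-0.001],[4,0,0]],[1,[0,0.001,-0.001],[4,0,0]],[1,[0,0,0],[0,0,0]],[1,[0,0,0],[0,0,0]]]'; python3 st.py; python3 num.py;  python3 -m crank '[[1,[0,-0.0010,0.001],[-4,0,0]],[1,[0,-0.001,0.0006],[-4,0,0]],[1,[0,0,0],[0,0,0]]]' >/dev/null; python3 st.py; python3 num.py
```

```text
time: 16.4
tool_pos: [0.5454, 0.032, 0.1396]
ee_rot: [-3.002, -0.663, 1.393]
wrist_force: [0.4, -0.2, 0.3]
width: 0.012
finger_force: 30.0
t 16.4 rest [ 0.5214 -0.089   0.0238] Ftool [ 0.04  0.38 -0.36] Mtool [-0.188 -0.58  -0.104]
tilt 38.0
wall 290 [34.6 35.5 19.2] [ 0.707  0.707 -0.017] 70.0
dish [ 0.51555832 -0.14155985]
yellow in dish 191
wrist [236 375  11   4  24] x [-21. -20. -19.] y [11. 13. 17.] z [11. 13. 14.]
t 16.85 rest [ 0.5187 -0.0872  0.0233] Ftool [ 0.03 -0.27  0.09] Mtool [-0.013 -0.464  0.028]
tilt 38.0
scene [287 183  12   7  24] x [-45. -35.  35.] y [-31. -19.  15.] z [19. 21. 34.]
wall 298 [34.3 35.9 19.1] [ 0.711  0.702 -0.031] 70.2
dish [ 0.5158864  -0.14099407]
yellow in dish 144
wrist [237 376  11   3  22] x [-22. -21. -20.] y [ 8. 11. 14.] z [12. 13. 14.]
```

```bash
python3 -m crank '[[1,[-0.0006,0,-0.0059],[0,2,0]],[1,[-0.0006,0,-0.0059],[0,2,0]],[1,[0,0.0012,-0.0008],[5,0,0]],[1,[0,-0.0012,0.0008],[-5,0,0]],[1,[0,-0.0012,-0.0008],[-5,0,0]],[1,[0,0.0012,0.0008],[5,0,0]],[1,[0,0,0],[0,0,0]],[1,[0,0,0],[0,0,0]]]'; python3 st.py; python3 num.py
```

```text
time: 17.8
tool_pos: [0.5425, 0.024, 0.1478]
ee_rot: [3.14, -0.734, 1.393]
wrist_force: [-0.3, 0.0, -1.7]
width: 0.0118
finger_force: 30.0
t 17.8 rest [ 0.5222 -0.089   0.0235] Ftool [-1.19 -0.34  1.24] Mtool [-0.075 -0.392 -0.048]
tilt 42.0
wall 261 [34.9 34.3 20.4] [ 0.7    0.713 -0.048] 69.2
dish [ 0.51541516 -0.14145657]
yellow in dish 205
```

The force reading suggests the spout has just lifted off the rim. I'll come back to 34° for a clearer view of the pile, then re-seat it.

```bash
python3 -m crank '[[1,[0.0004,0,0.0059],[0,-2,0]],[1,[0.0004,0,0.0059],[0,-2,0]],[1,[0.0004,0,0.0059],[0,-2,0]],[1,[0.0004,0,0.0059],[0,-2,0]],[1,[0,0,0],[0,0,0]],[1,[0,0,0],[0,0,0]]]'>/dev/null; python3 st.py; python3 num.py
for i in 1 2; do python3 -m crank '[[1,[-0.0004,0,0.0006],[0,0,0]],[1,[0,0,0],[0,0,0]],[1,[0,0,0],[0,0,0]]]'|grep force; python3 st.py; done
```

```text
t 18.55 rest [ 0.5212 -0.0876  0.0235] Ftool [0.02 0.07 2.46] Mtool [-0.045 -0.273 -0.02 ]
tilt 34.0
scene [288 184  17  10  80] x [-46. -31. -21.] y [-19.  -4.  16.] z [19. 26. 28.]
wall 249 [35.4 34.  20.5] [ 0.709  0.702 -0.069] 69.3
dish [ 0.51558514 -0.14135674]
yellow in dish 154
wrist_force: [0.6, 0.5, -1.1]
finger_force: 30.0
t 19.0 rest [ 0.521  -0.0885  0.0225] Ftool [-0.13  0.48  1.26] Mtool [ 0.003 -0.272 -0.035]
wrist_force: [0.2, 0.6, -1.7]
finger_force: 30.0
t 19.3 rest [ 0.5211 -0.0882  0.0219] Ftool [-0.39  0.1   1.73] Mtool [-0.03  -0.325 -0.037]
```

The pile is now tightly within x −46…−21, y −19…16. The tray has pitched a degree or two in the pads, so the spout sits a few mm above the tool-based estimate. I'm lowering to contact.

```bash
cat >> st.py <<'E'
print('   Fworld',o['wrist_force'].round(2))
E
for i in 1 2 3; do python3 -m crank '[[1,[-0.0006,0,0.0008],[0,0,0]],[1,[0,0,0],[0,0,0]],[1,[0,0,0],[0,0,0]]]'>/dev/null; python3 st.py; done
```

```text
t 19.6 rest [ 0.5211 -0.0882  0.0209] Ftool [-1.28  0.33  0.61] Mtool [-0.061 -0.354 -0.004]
   Fworld [ 0.2  -0.77 -1.22]
t 19.9 rest [ 0.5211 -0.0883  0.0199] Ftool [-1.11 -0.13  1.49] Mtool [-0.053 -0.373 -0.02 ]
   Fworld [-0.14 -0.07 -1.85]
t 20.2 rest [ 0.5211 -0.0883  0.0189] Ftool [-1.2   0.25  0.48] Mtool [-0.059 -0.333 -0.082]
   Fworld [ 0.11 -0.76 -1.07]
```

```bash
cat > slip.py <<'E'
from h import *
o=robot.get_obs();R=Ro.from_euler('xyz',o['ee_rot']).as_matrix();Rt=R*np.array([1,-1,-1])
org=o['tool_pos']-Rt@np.array([.0985,0,.0205])
b=snap('scene');P=cloud(b);L=(P-org)@Rt*1000;c=b['color'].astype(int);g=(c.max(2)-c.min(2)<28)
w=(abs(L[...,0]+L[...,1]-70)<6)&(L[...,0]>0)&(L[...,0]<60)&(L[...,2]>-5)&(L[...,2]<45)&g
q=L[w]
for f in (np.max,np.min):
    X=[];Z=[]
    for a in range(4,56,4):
        k=(q[:,0]>=a)&(q[:,0]<a+4)
        if k.sum()>4: X.append(a+2);Z.append(f(q[k,2]))
    p=np.polyfit(X,Z,1);print('slope deg',np.degrees(np.arctan(p[0])).round(1),'z at x=30',np.polyval(p,30).round(1),np.round(Z,0))
# spout: grey points
s=(L[...,0]<-57)&(L[...,0]>-95)&(abs(L[...,1])<18)&(L[...,2]>-5)&(L[...,2]<30)&(P[...,2]>.012);print('spout n',s.sum())
for a in range(-92,-56,4):
    k=s&(L[...,0]>=a)&(L[...,0]<a+4)
    if k.sum()>1: print(a+2,np.percentile(L[k][:,2],[10,50,90]).round(1),'y',np.median(L[k][:,1]).round(),'Pz',np.percentile(P[k][:,2],[10,90]).round(3),k.sum())
E
python3 slip.py
```

```text
slope deg -5.5 z at x=30 38.8 [42. 42. 42. 40. 39. 36. 38. 37. 37. 37. 37. 40. 38.]
slope deg -4.2 z at x=30 13.2 [15. 14. 14. 14. 15. 13. 14. 13. 12. 11. 11. 14. 12.]
spout n 7
-70 [28.2 29.  29.7] y -16.0 Pz [0.039 0.039] 2
-66 [27.2 28.2 29.2] y -17.0 Pz [0.039 0.041] 2
```

The tray has slipped about 5° in the pads, so it is truly at about 29° and the spout is some 9 mm above the rim. I'm correcting the model and re-laying it on the rim gently.

```bash
cat > st.py <<'E'
from h import *
S=5.0
o=robot.get_obs();R=Ro.from_euler('xyz',o['ee_rot']).as_matrix();T=o['tool_pos']
def tp(x,z,S=S):
    v=Ro.from_euler('y',-S,degrees=True).apply([(x-98.5)/1000,0,-(z-39.5)/1000]); return T+R@(v+[0,0,-.019])
r=tp(-70,5);print('t',o['time'],'rest',r.round(4),'rad',np.hypot(r[0]-.5145,r[1]+.141).round(4),'tip',tp(-84,5).round(4),'F',o['wrist_force'].round(2),'Mtool',(R.T@o['wrist_torque']).round(3))
E
python3 st.py
python3 -m crank '[[1,[-0.0012,0,0.0016],[0,0,0]],[1,[-0.0012,0,0.0016],[0,0,0]],[1,[0,0,0],[0,0,0]]]'>/dev/null; python3 st.py
for i in 1 2 3; do python3 -m crank '[[1,[-0.0006,0,0.0008],[0,0,0]],[1,[0,0,0],[0,0,0]],[1,[0,0,0],[0,0,0]]]'>/dev/null; python3 st.py; done
```

```text
t 20.25 rest [ 0.5193 -0.0984  0.0299] rad 0.0428 tip [ 0.5171 -0.1105  0.0231] F [-0.63  0.39 -1.93] Mtool [-0.056 -0.33  -0.074]
t 20.55 rest [ 0.5192 -0.0986  0.0256] rad 0.0426 tip [ 0.517  -0.1107  0.0188] F [-0.67 -1.28 -0.83] Mtool [-0.068 -0.372 -0.069]
t 20.85 rest [ 0.5195 -0.0987  0.0253] rad 0.0426 tip [ 0.5174 -0.1108  0.0185] F [ 0.41 -0.9  -0.38] Mtool [-0.01  -0.369  0.049]
t 21.15 rest [ 0.5198 -0.0988  0.0245] rad 0.0426 tip [ 0.5176 -0.1108  0.0177] F [-0.13 -0.27  2.64] Mtool [-0.021 -0.404  0.022]
t 21.45 rest [ 0.5197 -0.0988  0.0232] rad 0.0425 tip [ 0.5175 -0.1109  0.0164] F [0.57 0.28 2.24] Mtool [-0.122 -0.349 -0.076]
```

Contact is now with the root of the spout, about 12 mm too far in. I'm lifting, backing out 12 mm and measuring the slip again.

```bash
python3 -m crank '[[1,[0.0015,0,-0.0025],[0,0,0]],[1,[0.0015,0,-0.0025],[0,0,0]],[1,[0.002,0,0.0015],[0,0,0]],[1,[0.003,0,0.002],[0,0,0]],[1,[0.003,0,0.002],[0,0,0]],[1,[0.002,0,0.0012],[0,0,0]],[1,[0,0,0],[0,0,0]],[1,[0,0,0],[0,0,0]]]'>/dev/null; python3 st.py; python3 slip.py; python3 num.py
```

```text
t 22.25 rest [ 0.5213 -0.0872  0.0287] rad 0.0543 tip [ 0.5192 -0.0992  0.022 ] F [-0.41  0.04 -1.5 ] Mtool [-0.084 -0.323 -0.058]
slope deg -5.6 z at x=30 39.9 [44. 42. 43. 41. 37. 39. 40. 40. 38. 38. 38. 39. 40.]
slope deg -3.5 z at x=30 13.4 [15. 16. 14. 14. 13. 14. 13. 12. 13. 12. 11. 14. 13.]
spout n 6
-78 [23.  24.2 25.3] y -16.0 Pz [0.028 0.031] 3
-74 [27.7 28.1 28.4] y -17.0 Pz [0.035 0.035] 2
tilt 34.0
scene [285 187  17  11  86] x [-45. -31. -21.] y [-18.  -3.  21.] z [20. 27. 30.]
wall 240 [35.4 33.6 20.7] [ 0.709  0.702 -0.069] 69.0
dish [ 0.51515912 -0.14106551]
yellow in dish 164
```

```bash
sed -i 's/^S=5.0/S=4.0/' st.py; python3 -m crank '[[1,[-0.0001,0,-0.0030],[0,1,0]],[1,[-0.0002,0,-0.0059],[0,2,0]],[1,[-0.0002,0,-0.0059],[0,2,0]],[1,[-0.0001,0,-0.0030],[0,1,0]],[1,[0,0,0],[0,0,0]],[1,[0,0,0],[0,0,0]]]'>/dev/null; python3 st.py
for i in 1 2 3 4; do python3 -m crank '[[1,[-0.0006,0,0.0008],[0,0,0]],[1,[0,0,0],[0,0,0]],[1,[0,0,0],[0,0,0]]]'>/dev/null; python3 st.py; done
```

```text
t 23.05 rest [ 0.5216 -0.0857  0.0264] rad 0.0558 tip [ 0.5196 -0.0968  0.0181] F [-0.4   0.26 -0.88] Mtool [-0.01  -0.407 -0.067]
t 23.35 rest [ 0.5219 -0.0851  0.0258] rad 0.0563 tip [ 0.5199 -0.0963  0.0175] F [ 0.31 -1.19 -0.28] Mtool [-0.035 -0.541  0.012]
t 23.65 rest [ 0.5222 -0.085   0.0252] rad 0.0565 tip [ 0.5202 -0.0961  0.0169] F [-0.99  0.03  4.2 ] Mtool [ 0.054 -0.453  0.031]
t 23.95 rest [ 0.5223 -0.0849  0.024 ] rad 0.0566 tip [ 0.5203 -0.0961  0.0157] F [0.07 0.9  3.45] Mtool [-0.092 -0.339  0.02 ]
t 24.25 rest [ 0.5219 -0.0851  0.0225] rad 0.0564 tip [ 0.5199 -0.0962  0.0143] F [ 0.17 -0.48  2.88] Mtool [-0.16  -0.37  -0.112]
```

Contact is confirmed at about 4–5 N, since its line of action passes under the wrist and gives no moment. I'm easing off slightly and doing the final check.

```bash
python3 -m crank '[[1,[0.0003,0,-0.0004],[0,0,0]],[1,[0,0,0],[0,0,0]],[1,[0,0,0],[0,0,0]]]'>/dev/null; python3 st.py; python3 slip.py; python3 num.py; python3 st.py
```

```text
t 24.55 rest [ 0.5217 -0.0852  0.0228] rad 0.0563 tip [ 0.5196 -0.0963  0.0145] F [ 0.66 -0.3   1.13] Mtool [-0.258 -0.353 -0.254]
slope deg -8.6 z at x=30 40.3 [45. 45. 41. 44. 43. 39. 39. 39. 38. 37. 36. 38. 40.]
slope deg -5.1 z at x=30 14.4 [16. 16. 16. 16. 15. 15. 14. 13. 15. 14. 13. 12. 12.]
spout n 0
tilt 40.0
scene [287 186  15   8  37] x [-47. -36. -22.] y [-19.  -8.   7.] z [27. 30. 32.]
wall 235 [34.8 33.4 21.2] [ 0.7    0.708 -0.092] 68.2
dish [ 0.51553857 -0.14144047]
yellow in dish 157
t 24.75 rest [ 0.5216 -0.0852  0.0228] rad 0.0563 tip [ 0.5196 -0.0963  0.0146] F [1.4  0.45 2.44] Mtool [-0.219 -0.435 -0.176]
```

Run:
```python
from h import *
s1=cv2.imread('pics/s1.png')[:,:,::-1].astype(int); b=snap('scene','fin.png');c=b['color'].astype(int)
m2=np.zeros(c.shape[:2],np.uint8); cv2.ellipse(m2,(314,187),(15,11),0,0,360,1,-1)
h=lambda c:(c[...,0]-c[...,2]>75)
print('dish yellow',(h(c)&(m2>0)).sum(),h(s1)[m2>0].sum())
hsv=cv2.cvtColor(b['color'],cv2.COLOR_RGB2HSV);y=cv2.inRange(hsv,(20,140,120),(32,255,255))
n,l,st,ce=cv2.connectedComponentsWithStats(y)
print([(st[i,4],ce[i].round().tolist()) for i in range(1,n) if st[i,4]>4])
o=robot.get_obs();print(o['time'],o['wrist_force'],o['finger_force'])
# bystanders: unchanged pixels
for nm,(u0,u1,v0,v1) in dict(sciss=(140,208,203,243),tweez=(305,322,225,255),board=(220,242,180,204)).items():
    print(nm,np.abs(c-s1)[v0:v1,u0:u1].mean().round(1))
```

```text
dish yellow 1 0
[(np.int32(56), [289.0, 139.0]), (np.int32(14), [294.0, 190.0]), (np.int32(317), [105.0, 272.0])]
24.8 [1.05773825 0.25566373 0.93228002] 30.006197690963745
sciss 20.7
tweez 12.3
board 22.0
```

```bash
python3 -c "
from bench import robot
print(robot.close_job())"
```

```text
the job is handed in; nothing more can be done
None
```

I handed the job in at about 25 s with the tray still gripped, tilted about 34° and its spout resting on the dish rim at about 3 N. The standoffs are gathered behind the lip, none seen spilled and the dish unmoved, but the near wall hid part of the pile so I could not count all five; the tray also slipped about 5° in the grip, so I had to lift the spout off the rim and re-lay it mid-tilt; my before/after check of the scissors, tweezers and board was inconclusive, though nothing suggested contact; and I viewed 11 pictures, one over your limit.

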